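Shoot the hatch bolt with its crank key

ROBOT

A 6-joint arm with a two-finger parallel gripper is mounted at the origin on the work surface. World frame = base frame: x ahead of the robot, y to its left, z up, the work surface at z = 0. Lengths are in mm, angles in rad, forces in N, time in s.
With the tool pointing down it reaches from about 275 to 1000 mm from the base axis. Payload 8.4 kg.
Tool frame: the origin (TCP) lies midway between the tips of the shut fingers; the grasp point (between the pads) lies 19 mm behind it; z points along the fingers, y is the line along which they close (so a half turn about z gives the same grasp; the last joint's range is limited). The gripper opens to 85 mm and grips with 20 to 120 N. Pads are 22 mm wide; open, the fingers measure 114 mm over their backs; the gripper's body (76 mm by 85 mm) begins 54 mm behind the grasp point. The pads swing forward as they close: fully open they stand 13 mm farther back than shut.
Start: joints at [-1.144, 0.353, 1.633, -0, 1.155, -0.002], TCP at [259.861, -568.419, 231.281] pointing down, gripper open.
Joint ranges: [-2.63, 2.63], [-0.92, 2.1], [0.06, 2.66], [-1.3, 4.44], [0, 2.69], [-3.02, 3.02]. Speed limits (rad/s): [2.22, 2.22, 2.79, 3.14, 3.14, 3.14].

INTERFACE

Orientations are given as [roll, pitch, yaw] about the fixed x, y, z axes, in that order (R = Rz(yaw) Ry(pitch) Rx(roll)).
In Python, from rig import r gives the robot as it stands.
- The arm moves only by the shell command python3 -m inch 'ROWS' [OPENING] [FORCE]. ROWS is JSON, a list that holds one entry, the list of rows, each a list of 6 numbers: the shift along the tool's x, y, z scaled (see below), then the turn, a rotation vector about the tool's x, y, z scaled (see below). In form: [[[tx, ty, tz, wx, wy, wz], ...]]. A call has 1 to 8 rows; each row is the pose to reach, as a shift and turn from the pose commanded when the call began, along the tool's axes at that moment, turning the shorter way round; what a row does not reach only later rows make up. The controller multiplies each number of a shift by 20 cm and each number of a turn by pi rad. A row lasts 1/12 s, in which the tool goes at most 41.7 mm and 7.16 degrees, less where a joint would pass 70% of its speed; a pose out of reach is approached as far as the arm can. A call with a number of a shift or a turn outside -1 to 1 is refused whole. A call with a gripper value outside its range is refused whole. OPENING is the gripper's target within -1 to 1 (fully open at 1, half-way at 0, shut at -1), set as the call begins (- or left out, the last holds). The fingers move at their own pace and stop on an object; FORCE is the grip in N (left out, the last holds). Time passes only in rows, so rows that repeat a pose let the fingers close. It gives the time, the measured TCP pose, the force, the opening and the grip force at its end, in the units of the state.
- r.sense(): the state, without advancing time (a new reading comes with each control period).
- r.grab_frame(name): name is "scene" or "top" or "wrist"; returns the picture (400x640x3 uint8, red, green, blue); there is no depth.
- r.camera_info(name): a dict with "K" (3x3 intrinsics, pixels), "rvec" (rotation vector, rad) and "tvec" (3), from world to camera coordinates, as OpenCV has them; the wrist camera has in their place "mount" (4x4, takes a point from camera to tool coordinates, whose origin is the TCP and whose axes are the flange's). Camera axes: x right, y down, z forward; pixel columns grow to the right and rows downward; lengths in mm; the calibration is good to about 2 mm. A picture is of the moment at which its call begins: read the wrist's pose just before it. camera_info takes no time and is no camera call.
- r.sign_off(): hands the job in; it is judged then, once.
The state is a dict: "clock": time; "qpos": joint angles; "qvel": joint speeds; "joint_efforts": joint torques, N m; "eef_pos": TCP position; "tcp_rot": TCP orientation; "contact_force": force on the tool from outside, world axes, zero at the start; "wrist_torque": the same for the moment, N m; "opening": opening from 0.0 (shut) to 1.0 (fully open); "grasp_force": force on a finger pad.
Only numpy, scipy, OpenCV 4.12 (cv2) and the standard library are available. Lean on these libraries where they do the work, as an engineer would, in place of code of your own. Each camera call takes 0.05 s, during which the arm holds its last target. There are 200 camera calls.

TASK

Fit the crank with the square hub (not the one with the round hub) onto the square shaft of the hatch-bolt unit, pushing it fully down, and turn it clockwise seen from above until the slide bolt is fully home. Then lift the crank off and put it down in the shallow wooden tray.

Things in the scene. Friction and masses are not known exactly. Their poses are not given: they have to be found in the camera images.
- crank: Upright 0.3 kg crank. Origin: centre of the underside of its square brass hub (32x32, 64 tall; grip the flat ±y faces 40-64 up). Iron arm along its +x, 36-44 up; knob (22 wide, top 74 up) 72 out. Square socket in the underside: 23x23, sides along x and y, 32 deep, lowest 8 flared to 33 (outside 38); fits the shaft in 4 positions. All mm. The other crank, with a round hub, is the wrong one.
- shaft_top (a point): Top centre of the steel shaft, 20x20 mm square, x and y along its sides (turning with it), z up. It stands 26 mm out of a fixed iron case 66x76 mm, 42 mm high. Crank fully down: its underside rests on the case, its origin 26 mm below this point. Turns 1.0 rad clockwise from above to a firm stop; friction under 0.1 N m; stays where left. Crank play 9 degrees either way.
- bolt (a joint): Travel in m of the tarnished slide bolt, a 12 mm round bar in a brass track on the wooden board (120 x 170 mm) beside the case, lower than the case top. 0: drawn back (start); 0.030: fully home at the stop. Driven by the shaft, 0.030 m per rad of its clockwise turn.
- tray: Shallow open tray of dark wood, 140 (x) x 160 (y) mm, 30 mm high, walls and floor 6 mm thick, fixed to the counter. Origin: centre of its underside, z up. The crank's hub can stand on its floor with the arm passing above the walls.
Mind the look-alikes: they are no part of the job. What is shaped like the crank but purple is not meant.

How it is judged:
By the outcome, as a careful person would: the job done as asked, in the order asked, and still so for the second after the job is handed in, with the robot touching nothing.
It also fails if it takes over 54 s, if anything falls off the work surface, if the arm or the gripper's body presses on something with over 40 N, if the wrist force passes 120 N, or if a joint passes its speed limit or range.

## Working session

There is one attempt and no reset: what is moved stays moved. The work goes in short steps, Python scripts to look and compute and a shell command to move; the robot and the scene stay as the last step left them, time stands still between calls to the robot, and variables do not carry over. Pictures are saved under pics/ and viewed, at most 10 in all, crops included, and the job is handed in when it is done.

```bash
mkdir -p pics; ls
python3 - <<'E'
from rig import r
import cv2
for n in("scene","top"):
    cv2.imwrite(f"pics/{n}0.png",r.grab_frame(n)[:,:,::-1]); print(n,r.camera_info(n))
print(r.camera_info("wrist")); print(r.sense())
E
```

```text
pics
scene {'K': array([[471.44896961,   0.        , 333.2952455 ],
       [  0.        , 471.44896961, 200.7097522 ],
       [  0.        ,   0.        ,   1.        ]]), 'rvec': array([ 2.06025304,  1.11352107, -0.53788285]), 'tvec': array([-250.02888936, -263.81103632, 1739.50627146])}
top {'K': array([[416.05922141,   0.        , 320.77704621],
       [  0.        , 416.05922141, 195.18615065],
       [  0.        ,   0.        ,   1.        ]]), 'rvec': array([ 2.23231839, -2.17115524,  0.08903146]), 'tvec': array([ -90.76624556,  534.16839206, 1030.76532484])}
{'K': array([[314.38310432,   0.        , 319.3871806 ],
       [  0.        , 314.38310432, 197.76381735],
       [  0.        ,   0.        ,   1.        ]]), 'mount': array([[ 4.48553953e-04, -9.60910648e-01, -2.76858312e-01,
         7.07450754e+01],
       [ 9.99999880e-01,  3.76392821e-04,  3.13785162e-04,
        -1.32674052e+00],
       [-1.97312023e-04, -2.76858419e-01,  9.60910702e-01,
        -1.41344792e+02],
       [ 0.00000000e+00,  0.00000000e+00,  0.00000000e+00,
         1.00000000e+00]])}
{'clock': 0.1, 'qpos': array([-1.14439452e+00,  3.53594787e-01,  1.63402454e+00,  3.82671223e-05,
        1.15522679e+00, -2.39247220e-03]), 'qvel': array([ 0.00022807, -0.00039784, -0.000945  ,  0.00051059,  0.00072837,
       -0.00106653]), 'joint_efforts': array([ 3.24362572e-04, -6.06358838e+01, -3.42820895e+01,  3.03530487e-05,
        4.05726722e-03,  2.36360222e-05]), 'eef_pos': array([ 259.70197632, -568.03108181,  230.64190964]), 'tcp_rot': array([-3.14033928e+00, -3.79894381e-05,  4.28778786e-01]), 'contact_force': array([ 0.45686962, -0.98567033,  0.69266378]), 'wrist_torque': array([ 0.01410133,  0.03851905, -0.02640125]), 'grasp_force': 0.0, 'opening': 1.000101557194196}
```

View pics/scene0.png

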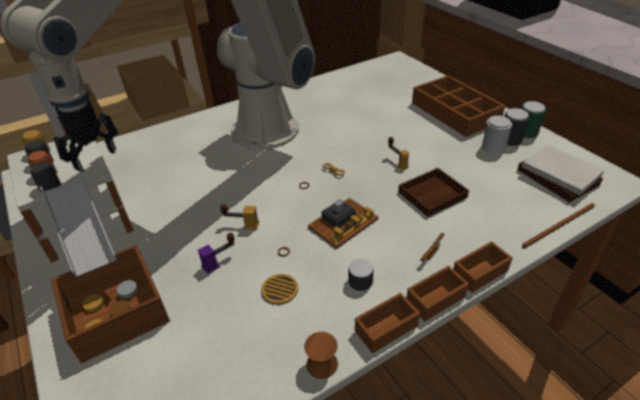

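View pics/top0.png

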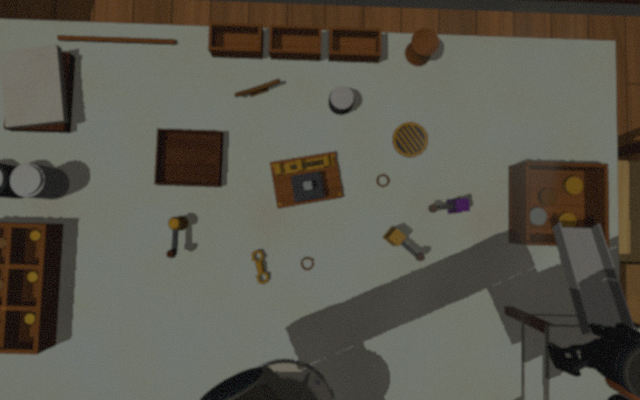

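Candidates: brass crank at top (397,237) [scene (250,216)], which looks square; brass crank at top (178,222) [scene (403,158)], which looks round; purple look-alike at top (458,204). I'll check them in a close crop.

Run:
```python
import cv2,numpy as np
t=cv2.imread("pics/top0.png");s=cv2.imread("pics/scene0.png")
c=lambda im,x,y,w,h,k:cv2.convertScaleAbs(cv2.resize(im[y:y+h,x:x+w],None,fx=k,fy=k,interpolation=cv2.INTER_CUBIC),alpha=1.5)
a=np.hstack([c(t,380,220,50,45,6),c(t,155,210,40,45,6),c(s,380,130,40,45,6)])
b=np.hstack([c(t,265,145,85,65,5),c(t,150,120,75,65,5)])
b=cv2.copyMakeBorder(b,0,0,0,max(0,a.shape[1]-b.shape[1]),0);a=cv2.copyMakeBorder(a,0,0,0,max(0,b.shape[1]-a.shape[1]),0)
o=np.vstack([a,b]);print(o.shape);cv2.imwrite("pics/crop1.png",o[:600,:800])
```

```text
(595, 800, 3)
```

View pics/crop1.png

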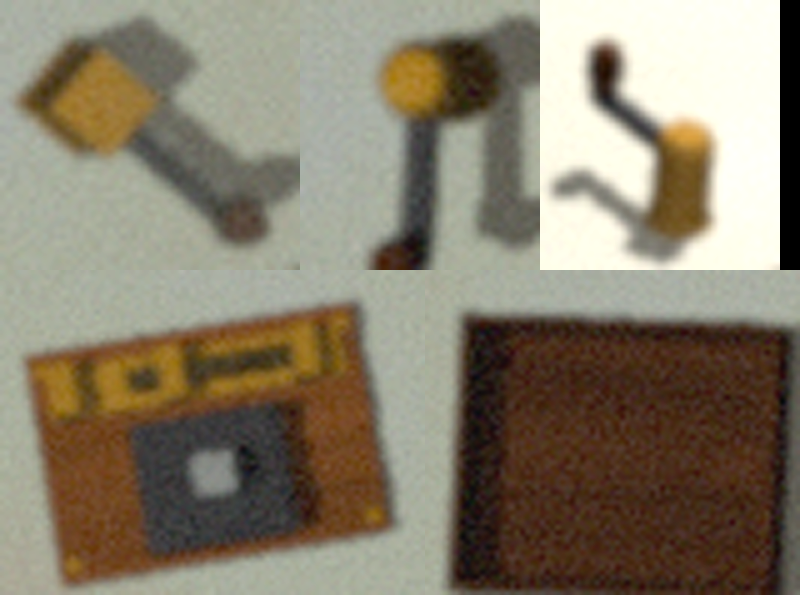

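The square hub is at top (397,237), with its arm running to the knob at (420,257). The hub at (178,222) is round. The shaft top is at (307.6,185.4) and the tray spans about (158–224,129–186).

```bash
cat > h.py <<'E'
import numpy as np,cv2
from rig import r
from scipy.spatial.transform import Rotation as R
def ray(n,uv,pose=None):
    c=r.camera_info(n);K=np.array(c["K"]);d=np.linalg.inv(K)@[uv[0],uv[1],1.]
    if n=="wrist":
        p,o=pose;A=R.from_euler("xyz",o).as_matrix();M=np.array(c["mount"])
        return A@M[:3,3]+p, A@M[:3,:3]@d
    A=R.from_rotvec(c["rvec"]).as_matrix();return -A.T@np.array(c["tvec"]),A.T@d
def atz(n,uv,z,pose=None):
    o,d=ray(n,uv,pose);return o+d*(z-o[2])/d[2]
def proj(n,P,pose=None):
    c=r.camera_info(n);K=np.array(c["K"]);P=np.atleast_2d(P).astype(float)
    if n=="wrist":
        p,o=pose;A=R.from_euler("xyz",o).as_matrix();M=np.array(c["mount"])
        q=((P-p)@A-M[:3,3])@M[:3,:3]
    else: q=P@R.from_rotvec(c["rvec"]).as_matrix().T+np.array(c["tvec"])
    q=q@K.T;return q[:,:2]/q[:,2:]
def cmd(target,yaw=None,s=None):
    """print normalized shift (and turn about tool z) from measured pose; assumes tool down"""
    s=s or r.sense();A=R.from_euler("xyz",s["tcp_rot"])
    t=A.inv().apply(np.array(target)-s["eef_pos"])/200
    out=[*np.round(t,4)]
    if yaw is not None:
        B=R.from_euler("xyz",[np.pi,0,yaw]);out+=[*np.round((A.inv()*B).as_rotvec()/np.pi,4)]
    print(out)
E
python3 - <<'E'
from h import *
h=atz("top",(397.5,236.6),64);k=atz("top",(420.3,257),74);print("hub",h,"knob",k,np.linalg.norm((k-h)[:2]),np.degrees(np.arctan2(*(k-h)[1::-1])))
s=atz("top",(307.6,185.4),68);print("shaft",s)
for z in(30,):
  print([atz("top",p,z).round() for p in((158,129),(224,131),(221,186),(155,185))])
print([atz("top",(265+x/5,145+(y-270)/5),42).round(1) for x,y in((132,430),(290,402),(310,525),(152,555))])
# mount check: where the wrist camera looks with tool down
print("scene hub",proj("scene",[h[0],h[1],64]),"shaft",proj("scene",s), proj("scene",[h,k,]))
E
```

```text
hub [ 439.39536664 -261.6865675    64.        ] knob [ 392.98642069 -314.68573041   74.        ] 70.44644443400948 -131.2071514284577
shaft [556.01574854 -42.61634576  68.        ]
[array([689., 334.,  30.]), array([689., 170.,  30.]), array([551., 172.,  30.]), array([549., 334.,  30.])]
[array([577.7,  -1.9,  42. ]), array([593.9, -79.3,  42. ]), array([533.4, -90.7,  42. ]), array([516.5, -13.6,  42. ])]
scene hub [[248.82391973 208.21637383]] shaft [[337.75782542 200.96215809]] [[248.82391973 208.21637383]
 [223.88541583 203.43718208]]
```

```bash
python3 -m inch '[[[0,0,-0.75,0,0,0],[0,0,-0.75,0,0,0],[0,0,-0.75,0,0,0],[0,0,-0.75,0,0,0],[0,0,-0.75,0,0,0]]]' 1
python3 - <<'E'
from h import *
cmd([350,-415,380],.852); cmd([439.4,-261.7,170],.852)
E
```

```text
clock: 0.52
eef_pos: [260.8, -570.4, 388.0]
tcp_rot: [3.132, 0.0, 0.429]
contact_force: [-0.7, -0.5, -0.2]
opening: 1.002
grasp_force: 0.0
[np.float64(0.7288), np.float64(-0.5213), np.float64(0.035), np.float64(0.003), np.float64(0.0006), np.float64(-0.1347)]
[np.float64(1.4541), np.float64(-1.0424), np.float64(1.0801), np.float64(0.003), np.float64(0.0006), np.float64(-0.1347)]
```

```bash
python3 -m inch '[[[0.97,-0.695,0.04,0,0,-0.135],[0.97,-0.695,0.04,0,0,-0.135],[0.97,-0.695,0.04,0,0,-0.135],[0.97,-0.695,0.04,0,0,-0.135],[0.97,-0.695,0.04,0,0,-0.135],[0.97,-0.695,0.04,0,0,-0.135],[0.97,-0.695,0.04,0,0,-0.135]]]'
python3 - <<'E'
from h import *
cmd([439.4,-261.7,170],.852)
E
```

```text
clock: 1.1
eef_pos: [380.3, -356.8, 372.5]
tcp_rot: [-3.14, -0.002, 0.856]
contact_force: [0.2, 0.3, 0.1]
opening: 1.0
grasp_force: 0.0
[np.float64(0.5506), np.float64(-0.0864), np.float64(1.0137), np.float64(-0.0005), np.float64(-0.0007), np.float64(0.0014)]
```

```bash
python3 -m inch '[[[0.55,-0.085,1,0,0,0],[0.55,-0.085,1,0,0,0],[0.55,-0.085,1,0,0,0],[0.55,-0.085,1,0,0,0],[0.55,-0.085,1,0,0,0],[0.55,-0.085,1,0,0,0],[0.55,-0.085,1,0,0,0],[0.55,-0.085,1,0,0,0]]]'
python3 - <<'E'
from h import *
s=r.sense();im=r.grab_frame("wrist");p=(s["eef_pos"],s["tcp_rot"]);np.save("p1.npy",np.array(p))
cv2.imwrite("pics/w1.png",im[:,:,::-1]);print(p)
a=np.radians(-131.2);f=np.array([np.cos(a),np.sin(a),0]);g=np.array([-f[1],f[0],0]);o=np.array([439.4,-261.7,0])
print(proj("wrist",[o+16*i*f+16*j*g+[0,0,64] for i,j in((1,1),(1,-1),(-1,-1),(-1,1))],p),proj("wrist",o+72*f+[0,0,74],p))
E
```

```text
clock: 1.77
eef_pos: [437.4, -267.0, 172.5]
tcp_rot: [-3.139, 0.001, 0.854]
contact_force: [-0.3, -0.8, 0.2]
opening: 0.997
grasp_force: 0.0
(array([ 437.40714829, -267.02842853,  172.45873919]), array([-3.13894479e+00,  7.52622177e-04,  8.54129711e-01]))
[[337.56655866 209.14475569]
 [299.27409428 209.01573417]
 [298.68303384 171.33847165]
 [338.31628166 171.46619625]] [[318.22871306 275.03046528]]
```

View pics/w1.png

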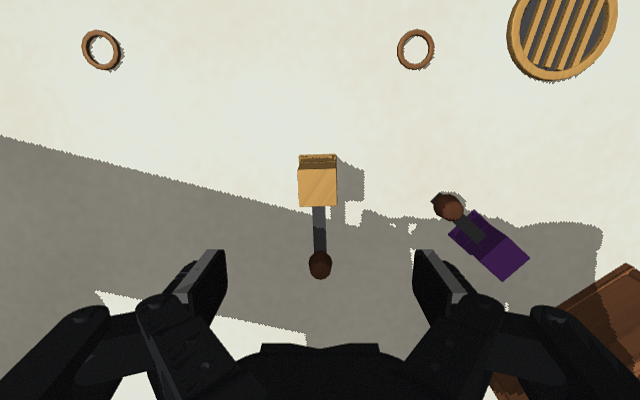

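The wrist picture shows the square brass hub top at u 298–338, v 168–207, matching the prediction within 3 px. The knob is at (320,265), and the purple one is well to the side at (490,245).

Run:
```python
from h import *
p=np.load("p1.npy")
h=atz("wrist",(318,187.5),64,p);k=atz("wrist",(320,264),72,p);print(h,k,np.linalg.norm((k-h)[:2]),np.arctan2(*(h-k)[1::-1]))
cmd([h[0],h[1],33],.852)
```

```text
[ 440.82356542 -259.49643108   64.        ] [ 399.27435828 -309.78411918   72.        ] 65.23180350617542 0.8802647279016682
[np.float64(0.041), np.float64(-0.0179), np.float64(0.704), np.float64(0.0), np.float64(0.0001), np.float64(0.0004)]
```

```bash
python3 -m inch '[[[0.041,-0.018,0.1,0,0,-0.005],[0.041,-0.018,0.3,0,0,-0.005],[0.041,-0.018,0.5,0,0,-0.005],[0.041,-0.018,0.65,0,0,-0.005],[0.041,-0.018,0.695,0,0,-0.005],[0.041,-0.018,0.695,0,0,-0.005],[0.041,-0.018,0.695,0,0,-0.005]]]' 1; python3 -m inch '[[[0,0,0,0,0,0],[0,0,0,0,0,0],[0,0,0,0,0,0],[0,0,0,0,0,0],[0,0,0,0,0,0],[0,0,0,0,0,0],[0,0,0,0,0,0],[0,0,0,0,0,0]]]' -1 60
```

```text
clock: 2.4
eef_pos: [441.6, -260.0, 35.8]
tcp_rot: [3.14, -0.0, 0.868]
contact_force: [0.3, -0.6, 0.0]
opening: 1.001
grasp_force: 0.0
clock: 3.07
eef_pos: [441.4, -259.1, 35.3]
tcp_rot: [3.14, -0.0, 0.869]
contact_force: [-1.5, 1.0, 9.6]
opening: 0.361
grasp_force: 58.3
```

```bash
python3 -m inch '[[[0,0,-0.2,0,0,0],[0,0,-0.4,0,0,0],[0,0,-0.6,0,0,0],[0,0,-0.8,0,0,0],[0,0,-0.8,0,0,0]]]'
python3 - <<'E'
from h import *
cmd([573,-121,200],1.78)
E
```

```text
clock: 3.48
eef_pos: [444.2, -260.7, 201.8]
tcp_rot: [3.131, -0.002, 0.869]
contact_force: [1.3, -0.1, -2.2]
opening: 0.362
grasp_force: 61.3
[np.float64(0.9492), np.float64(0.0403), np.float64(0.011), np.float64(0.0036), np.float64(0.001), np.float64(-0.29)]
```

```bash
python3 -m inch '[[[0.95,0.04,0,0,0,-0.29],[0.95,0.04,0,0,0,-0.29],[0.95,0.04,0,0,0,-0.29],[0.95,0.04,0,0,0,-0.29],[0.95,0.04,0,0,0,-0.29],[0.95,0.04,0,0,0,-0.29],[0.95,0.04,0,0,0,-0.29],[0.95,0.04,0,0,0,-0.29]]]';python3 -m inch '[[[0,0,0,0,0,0],[0,0,0,0,0,0],[0,0,0,0,0,0]]]'
python3 - <<'E'
from h import *
s=r.sense();im=r.grab_frame("wrist");p=(s["eef_pos"],s["tcp_rot"]);np.save("p2.npy",np.array(p));print(p)
u=proj("wrist",[556,-43,68],p)[0];print(u)
x,y=(u-[80,100]).astype(int);x=max(x,0);y=max(y,0);print(x,y)
cv2.imwrite("pics/w2.png",im[:,:,::-1])
cv2.imwrite("pics/w2c.png",cv2.resize(im[y:y+150,x:x+200,::-1],None,fx=4,fy=4,interpolation=cv2.INTER_CUBIC))
E
```

```text
clock: 4.15
eef_pos: [569.3, -117.9, 193.3]
tcp_rot: [-3.14, -0.001, 1.789]
contact_force: [-0.5, 0.0, -2.4]
opening: 0.362
grasp_force: 61.0
clock: 4.4
eef_pos: [569.2, -118.9, 193.9]
tcp_rot: [-3.141, -0.0, 1.778]
contact_force: [-0.1, 0.6, -2.9]
opening: 0.367
grasp_force: 61.0
(array([ 569.22584063, -118.87781571,  193.92140299]), array([-3.14101448e+00, -2.57652556e-04,  1.77784040e+00]))
[322.52160919 100.36249173]
242 0
```

View pics/w2c.png

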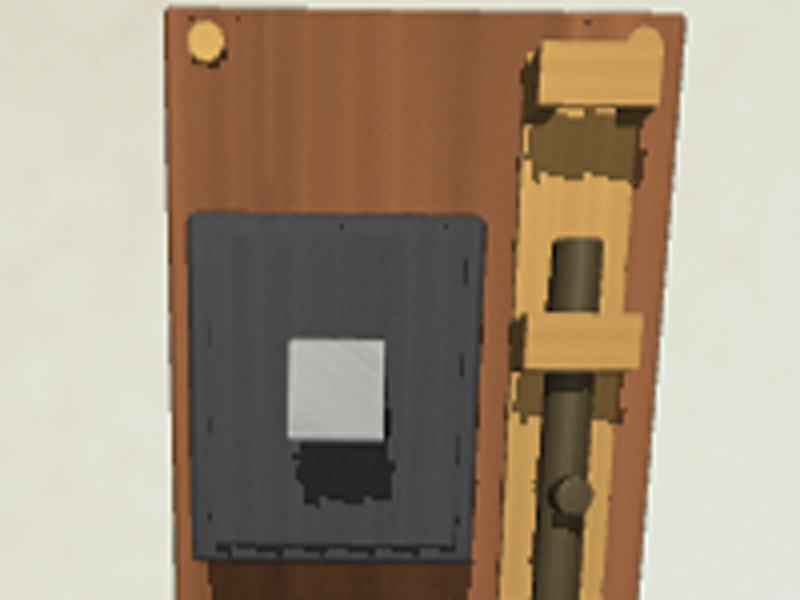

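The crop shows the shaft top as a square (288–385, 340–440), centre (337,389), which is image (326.2,97.2). Its sides line up with the image axes, so the current tool yaw suits. The bolt is drawn back.

Run:
```python
from h import *
p=np.load("p2.npy");w=lambda x,y:atz("wrist",(242+x/4,y/4),68,p)
c=[w(*q) for q in((288,340),(384.5,340),(386,440),(288,440))];m=np.mean(c,0);print(m,[np.linalg.norm(c[i]-c[i-1]) for i in range(4)])
for a,b in((0,1),(3,2),(0,3),(1,2)):
    d=c[b]-c[a];print((np.degrees(np.arctan2(d[1],d[0])))%90)
print(np.degrees(p[1][2])%90)
cmd([m[0],m[1],145],1.778)
```

```text
[558.44191694 -40.32505245  68.        ] [np.float64(19.30945720017809), np.float64(19.345458976302787), np.float64(19.319873146597697), np.float64(20.063711925157424)]
11.889624037125765
11.88822281422308
11.615981863329765
13.746534804469619
11.862751310483787
[np.float64(0.3959), np.float64(0.0278), np.float64(0.2453), np.float64(-0.0001), np.float64(-0.0001), np.float64(-0.0)]
```

```bash
python3 -m inch '[[[0.2,0.014,0,0,0,0],[0.4,0.028,0,0,0,0],[0.4,0.028,0.1,0,0,0],[0.4,0.028,0.3,0,0,0],[0.4,0.028,0.35,0,0,0],[0.4,0.028,0.35,0,0,0],[0.4,0.028,0.35,0,0,0],[0.4,0.028,0.35,0,0,0]]]'
python3 - <<'E'
from h import *
cmd([558.3,-39.7,110],1.778)
s=r.sense();im=r.grab_frame("wrist");p=(s["eef_pos"],s["tcp_rot"]);print(p)
cv2.imwrite("pics/w3.png",cv2.resize(im[60:360,170:470,::-1],None,fx=2,fy=2,interpolation=cv2.INTER_CUBIC))
E
```

```text
clock: 5.12
eef_pos: [559.6, -40.0, 125.7]
tcp_rot: [3.14, 0.0, 1.779]
contact_force: [0.3, -0.2, -2.0]
opening: 0.364
grasp_force: 60.9
[np.float64(0.0029), np.float64(-0.006), np.float64(0.0787), np.float64(0.0006), np.float64(0.0002), np.float64(0.0002)]
(array([559.55521265, -40.01664419, 125.73535942]), array([3.13985440e+00, 4.90562778e-04, 1.77859560e+00]))
```

View pics/w3.png

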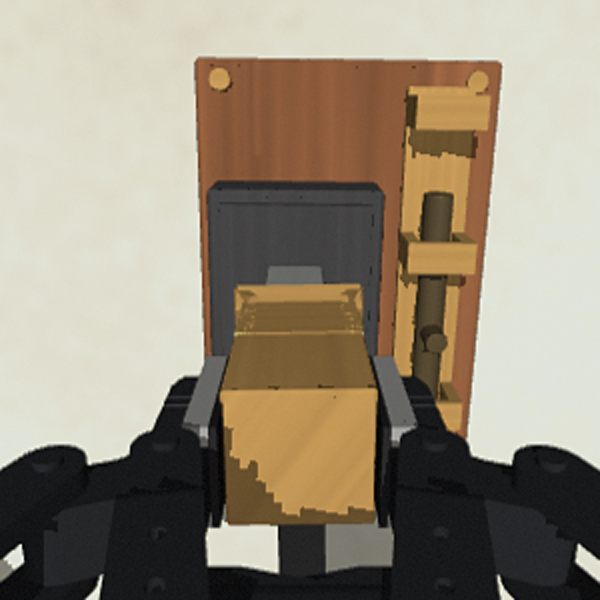

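The crank is held square, with its hub bottom (u≈298) centred over the shaft (u≈295). I'll lower it.

```bash
python3 -m inch '[[[0.001,-0.006,0.06,0,0,0],[0.001,-0.006,0.1,0,0,0],[0.001,-0.006,0.13,0,0,0],[0.001,-0.006,0.15,0,0,0],[0.001,-0.006,0.16,0,0,0],[0.001,-0.006,0.17,0,0,0],[0.001,-0.006,0.17,0,0,0]]]'
```

```text
clock: 5.75
eef_pos: [557.2, -39.5, 90.1]
tcp_rot: [-3.141, -0.0, 1.78]
contact_force: [-0.5, -0.7, -2.8]
opening: 0.363
grasp_force: 61.1
```

```bash
python3 -m inch '[[[0,0,0.02,0,0,0],[0,0,0.04,0,0,0],[0,0,0.055,0,0,0],[0,0,0.06,0,0,0],[0,0,0.064,0,0,0],[0,0,0.064,0,0,0]]]'
```

```text
clock: 6.25
eef_pos: [557.0, -39.5, 77.5]
tcp_rot: [-3.141, -0.0, 1.78]
contact_force: [-0.8, -0.1, -1.6]
opening: 0.365
grasp_force: 61.4
```

```bash
python3 -m inch '[[[0,0,0.006,0,0,0],[0,0,0.012,0,0,0],[0,0,0.012,0,0,0]]]'
```

```text
clock: 6.5
eef_pos: [557.2, -39.5, 77.2]
tcp_rot: [-3.141, -0.0, 1.78]
contact_force: [-10.5, 1.1, 25.3]
opening: 0.365
grasp_force: 64.8
```

```bash
python3 -m inch '[[[0,0,-0.009,0,0,0],[0,0,-0.009,0,0,0.03],[0,0,-0.009,0,0,0.06],[0,0,-0.009,0,0,0.09],[0,0,-0.009,0,0,0.12],[0,0,-0.009,0,0,0.15],[0,0,-0.009,0,0,0.18],[0,0,-0.009,0,0,0.21]]]';  python3 -m inch '[[[0,0,0,0,0,0.03],[0,0,0,0,0,0.06],[0,0,0,0,0,0.09],[0,0,0,0,0,0.1],[0,0,0,0,0,0.11],[0,0,0,0,0,0.11]]]'; python3 -c "
from rig import r;s=r.sense();print(s['wrist_torque'],s['qpos'])"
```

```text
clock: 7.17
eef_pos: [558.9, -39.5, 77.5]
tcp_rot: [3.139, -0.001, 1.115]
contact_force: [3.6, 1.0, -0.2]
opening: 0.364
grasp_force: 61.6
clock: 7.67
eef_pos: [559.4, -39.9, 77.6]
tcp_rot: [3.138, -0.003, 0.773]
contact_force: [4.7, -2.1, -0.8]
opening: 0.361
grasp_force: 61.3
[-0.38941491 -0.93377179  0.03375612] [-7.36167267e-02  4.46406147e-01  1.89465678e+00 -4.79244428e-04
  7.96188418e-01  7.24270789e-01]
```

```bash
for i in 1 ; do python3 -m inch '[[[0,0,0,0,0,0.015],[0,0,0,0,0,0.03],[0,0,0,0,0,0.04],[0,0,0,0,0,0.04]]]'; python3 -c "
from rig import r;s=r.sense();print(s['wrist_torque'])"; done
```

```text
clock: 8.0
eef_pos: [559.5, -40.0, 77.6]
tcp_rot: [3.138, -0.003, 0.648]
contact_force: [5.6, -3.3, -2.0]
opening: 0.366
grasp_force: 61.2
[-0.49794893 -0.98027562  0.06883797]
```

```bash
python3 -m inch '[[[0,0,0,0,0,0.01],[0,0,0,0,0,0.015],[0,0,0,0,0,0.015]]]'; python3 -c "
from rig import r;s=r.sense();print(s['wrist_torque'])";  python3 -m inch '[[[0,0,0,0,0,0.008],[0,0,0,0,0,0.015],[0,0,0,0,0,0.015]]]'; python3 -c "
from rig import r;s=r.sense();print(s['wrist_torque'])"
```

```text
clock: 8.25
eef_pos: [559.5, -40.1, 77.6]
tcp_rot: [3.138, -0.003, 0.602]
contact_force: [5.6, -3.4, -2.3]
opening: 0.361
grasp_force: 61.2
[-0.60792849 -1.03938186  0.00985601]
clock: 8.5
eef_pos: [559.6, -40.2, 77.6]
tcp_rot: [3.138, -0.003, 0.555]
contact_force: [5.6, -3.7, -1.9]
opening: 0.366
grasp_force: 61.5
[-0.67057794 -1.1414693   0.26018861]
```

```bash
python3 -m inch '[[[0,0,0,0,0,0.008],[0,0,0,0,0,0.015],[0,0,0,0,0,0.015]]]'
python3 - <<'E'
from h import *
s=r.sense();print(s['wrist_torque'])
im=r.grab_frame("wrist");cv2.imwrite("pics/w4.png",cv2.resize(im[0:330,120:560,::-1],None,fx=1.8,fy=1.8,interpolation=cv2.INTER_CUBIC))
E
```

```text
clock: 8.75
eef_pos: [559.7, -40.3, 77.6]
tcp_rot: [3.138, -0.003, 0.509]
contact_force: [5.4, -3.2, -3.9]
opening: 0.363
grasp_force: 63.2
[-0.68352272 -1.17383212  0.85401318]
```

View pics/w4.png

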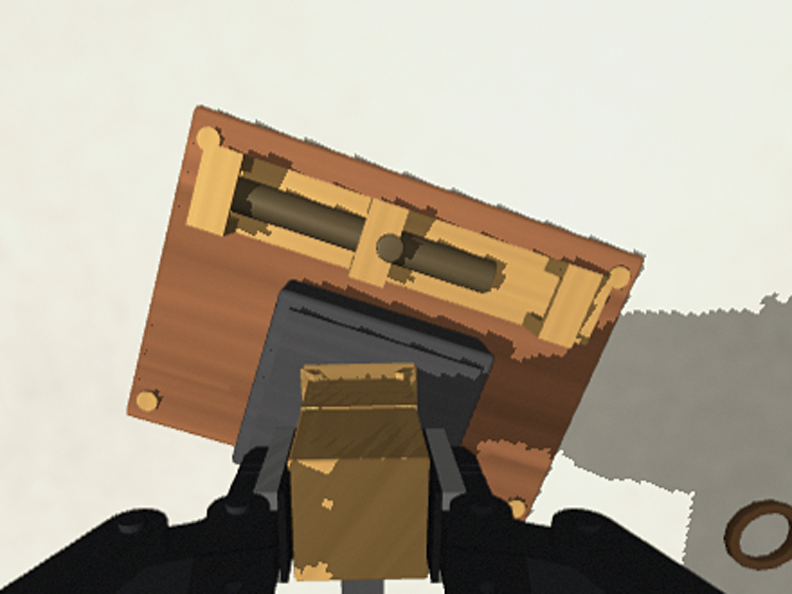

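The bolt bar (360,220) has run into the end keeper at (215,190), and its handle is against the middle block. The torque has risen to 0.85 N m, well above friction, so this is the stop. One more small nudge, then I'll relax it and lift off.

```bash
python3 -m inch '[[[0,0,0,0,0,0.008],[0,0,0,0,0,0.012],[0,0,0,0,0,0.012]]]'; python3 -c "
from rig import r;s=r.sense();print(s['wrist_torque'])"; python3 -m inch '[[[0,0,0,0,0,-0.02],[0,0,0,0,0,-0.04],[0,0,0,0,0,-0.05],[0,0,0,0,0,-0.05]]]'; python3 -c "
from rig import r;s=r.sense();print(s['wrist_torque'])"
```

```text
clock: 9.05
eef_pos: [559.6, -40.3, 77.6]
tcp_rot: [3.138, -0.003, 0.473]
contact_force: [5.9, -4.6, -2.7]
opening: 0.359
grasp_force: 64.9
[-0.81490338 -1.1102586   1.2816526 ]
clock: 9.38
eef_pos: [559.0, -40.0, 77.6]
tcp_rot: [3.139, -0.002, 0.629]
contact_force: [4.3, -2.8, -0.7]
opening: 0.363
grasp_force: 61.6
[-0.62406113 -0.83368891  0.04444991]
```

```bash
python3 -m inch '[[[0,0,-0.04,0,0,0],[0,0,-0.09,0,0,0],[0,0,-0.14,0,0,0],[0,0,-0.2,0,0,0],[0,0,-0.3,0,0,0],[0,0,-0.4,0,0,0],[0,0,-0.5,0,0,0],[0,0,-0.5,0,0,0]]]';python3 - <<'E'
from h import *
s=r.sense();im=r.grab_frame("top");cv2.imwrite("pics/t2.png",cv2.resize(im[110:290,140:440,::-1],None,fx=2.6,fy=2.6,interpolation=cv2.INTER_CUBIC))
print(s['qpos']);cmd([619.5,252.5,160],np.pi/2)
E
```

```text
clock: 10.05
eef_pos: [558.9, -39.5, 180.8]
tcp_rot: [3.139, -0.004, 0.627]
contact_force: [0.5, -0.3, -3.4]
opening: 0.36
grasp_force: 61.7
[-7.33179405e-02  3.05621602e-01  1.82543470e+00  2.26546900e-04
  1.00563042e+00  8.70753948e-01]
[np.float64(1.1043), np.float64(-1.0026), np.float64(0.0953), np.float64(0.001), np.float64(-0.0005), np.float64(-0.3005)]
```

View pics/t2.png

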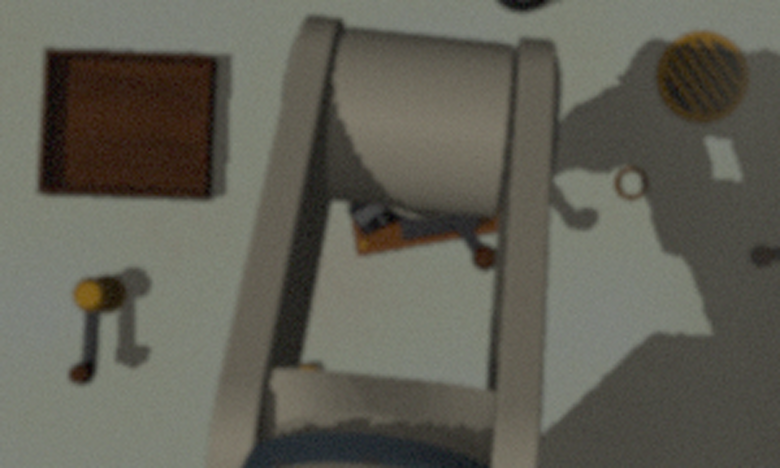

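```bash
python3 -m inch '[[[1,-0.908,0,0,0,-0.3],[1,-0.908,0,0,0,-0.3],[1,-0.908,0,0,0,-0.3],[1,-0.908,0,0,0,-0.3],[1,-0.908,0,0,0,-0.3],[1,-0.908,0,0,0,-0.3],[1,-0.908,0,0,0,-0.3],[1,-0.908,0,0,0,-0.3]]]';python3 -m inch '[[[0,0,0,0,0,0],[0,0,0,0,0,0],[0,0,0,0,0,0]]]'; python3 -c "
from h import *
cmd([619.5,252.5,70],np.pi/2)"
```

```text
clock: 10.77
eef_pos: [612.2, 229.5, 175.0]
tcp_rot: [-3.14, -0.001, 1.58]
contact_force: [-0.2, -0.3, -2.8]
opening: 0.362
grasp_force: 61.4
clock: 11.02
eef_pos: [612.0, 224.0, 175.9]
tcp_rot: [-3.14, 0.001, 1.566]
contact_force: [-0.2, -0.5, -2.6]
opening: 0.364
grasp_force: 61.5
[np.float64(0.1432), np.float64(0.0379), np.float64(0.5294), np.float64(-0.0006), np.float64(0.0002), np.float64(-0.0015)]
```

```bash
python3 -m inch '[[[0.14,0.038,0,0,0,0],[0.14,0.038,0.15,0,0,0],[0.14,0.038,0.3,0,0,0],[0.14,0.038,0.45,0,0,0],[0.14,0.038,0.58,0,0,0],[0.14,0.038,0.62,0,0,0],[0.14,0.038,0.63,0,0,0],[0.14,0.038,0.63,0,0,0]]]';python3 -m inch '[[[0,0,0.012,0,0,0],[0,0,0.024,0,0,0],[0,0,0.034,0,0,0],[0,0,0.04,0,0,0],[0,0,0.04,0,0,0]]]'
```

```text
clock: 11.68
eef_pos: [620.6, 252.3, 51.2]
tcp_rot: [-3.141, 0.0, 1.568]
contact_force: [0.3, -0.4, -3.2]
opening: 0.363
grasp_force: 61.5
clock: 12.1
eef_pos: [620.4, 252.9, 43.1]
tcp_rot: [3.141, -0.0, 1.569]
contact_force: [0.4, 0.5, -2.3]
opening: 0.365
grasp_force: 61.5
```

```bash
python3 -m inch '[[[0,0,0.006,0,0,0],[0,0,0.011,0,0,0],[0,0,0.011,0,0,0],[0,0,0.011,0,0,0]]]'
```

```text
clock: 12.43
eef_pos: [620.6, 253.0, 41.4]
tcp_rot: [3.141, -0.0, 1.569]
contact_force: [-1.7, -0.4, 4.5]
opening: 0.364
grasp_force: 62.6
```

```bash
python3 -m inch '[[[0,0,0,0,0,0],[0,0,0,0,0,0],[0,0,0,0,0,0],[0,0,0,0,0,0],[0,0,0,0,0,0],[0,0,0,0,0,0],[0,0,0,0,0,0],[0,0,0,0,0,0]]]' 1; python3 -m inch '[[[0,0,-0.1,0,0,0],[0,0,-0.25,0,0,0],[0,0,-0.4,0,0,0],[0,0,-0.55,0,0,0],[0,0,-0.75,0,0,0],[0,0,-0.9,0,0,0],[0,0,-0.9,0,0,0]]]'; python3 -m inch '[[[-1,0,0,0,0,0],[-1,0,0,0,0,0],[-1,0,0,0,0,0],[-1,0,0,0,0,0],[-1,0,0,0,0,0],[-1,-0.9,0,0,0,0],[-1,-0.9,0,0,0,0],[-1,-0.9,0,0,0,0]]]';python3 -m inch '[[[0,-1,0,0,0,0],[0,-1,0,0,0,0],[0,-1,0,0,0,0],[0,-1,0,0,0,0],[0,-1,0,0,0,0],[0,-1,0,0,0,0]]]'
python3 - <<'E'
from h import *
im=r.grab_frame("top");a=cv2.resize(im[110:260,140:360,::-1],None,fx=3.6,fy=3.6,interpolation=cv2.INTER_CUBIC)
cv2.imwrite("pics/t3.png",cv2.convertScaleAbs(a[:,:790],alpha=1.4))
E
```

```text
clock: 13.1
eef_pos: [620.4, 252.9, 40.6]
tcp_rot: [-3.142, -0.0, 1.569]
contact_force: [0.6, -0.3, 0.4]
opening: 1.001
grasp_force: 0.0
clock: 13.68
eef_pos: [623.7, 254.2, 228.3]
tcp_rot: [3.132, -0.004, 1.569]
contact_force: [1.0, 0.7, -0.0]
opening: 1.004
grasp_force: 0.0
clock: 14.35
eef_pos: [493.4, 52.1, 219.9]
tcp_rot: [-3.141, -0.0, 1.567]
contact_force: [0.1, 1.2, 0.3]
opening: 0.999
grasp_force: 0.0
clock: 14.85
eef_pos: [288.6, 52.8, 219.5]
tcp_rot: [-3.138, 0.0, 1.57]
contact_force: [0.3, -0.1, -0.2]
opening: 1.001
grasp_force: 0.0
```

View pics/t3.png

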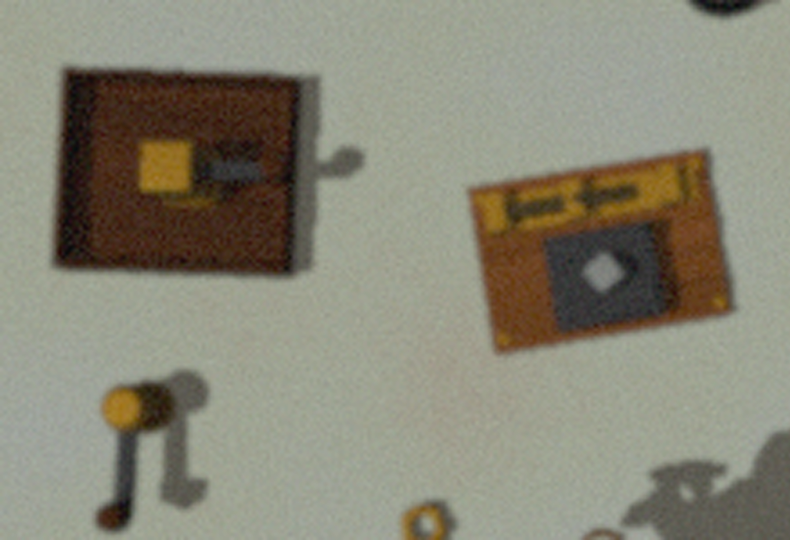

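The crank stands upright in the tray (hub at 165,165). The shaft has turned to about 45° (603,270), which fits 12° − 57°, and the bolt is home. Handing in.

```bash
python3 -c "
from rig import r;print(r.sign_off())"
```

```text
the job is handed in; nothing more can be done
None
```

I fitted the square-hub crank fully down, turned it clockwise to the bolt's firm stop, lifted it off, stood it upright in the wooden tray, and handed the job in at about 15 s of the 54 s allowed.

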